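Thread the return spring onto a gauge stand's spring rod

TASK

Take the coil spring that stands in the open gauge case and thread it, leg end down as it stands, over the end of the upright rod on the small stand until its bottom coil sits fully home on the round seat, then let go. The leg at its foot snags on the two slotted collars of the rod: never force it, keep to a light press of a few newtons (over 20 N damages it) and twist the spring slightly until it drops through. Leave the setting ring and the screwdriver where they are.

Things in the scene. Friction and masses are not known exactly. Their poses are not given: they have to be found in the camera images.
- spring_mid (a point): centre, half-way up, of the loose steel compression spring standing upright in the case, leg end down: 64 mm long, outer diameter 36, inner 28, wire 4, about 125 g. Its upper 28 mm are close-wound and stiff: grip there, any way round. Below, it gives under axial load by about 1 mm per 1.2 N, 14 mm at most. z runs up its axis; x points along the leg (see spring_foot)
- spring_foot (a point): centre of the underside of the spring's bottom coil, 32 mm below spring_mid when unloaded. One straight leg, 4 mm thick, crosses the bottom coil radially along this frame's +x, from 6.5 to 24 mm from the spring's axis: it sticks 7.5 mm into the bore and 6 mm out of the coil
- seat (a point): centre of the top face of the round steel seat (50 mm diameter, 56 mm above the table) on the fixed stand. z is the axis of the upright rod, which is 8 mm thick with a tapered end 48 mm above the seat; x runs along the stand's base, away from the robot
- case: open wooden gauge case, fixed, 130 (x) x 220 (y) x 45 mm high, its floor 22 mm above the table; a gauge lies along its near wall and its lid, 24 mm high, lies folded flat beyond its +x side. Origin: centre of the case's underside
- stand: fixed stand with seat, rod and two 23 mm collars that do not turn: upper 30 to 36 mm above the seat, lower 10 to 16 mm. Each has one slot 7 mm wide, open to the rim, for the leg to pass; elsewhere on the rod the leg turns freely. Each slot points along x of seat give or take 0.75 rad, independently: find it by sight or feel. Origin: centre of the base's underside (base 110 x 85 x 12 mm)
- setring: bystander: steel ring 48 mm wide, 14 mm high, lying on the table beyond the stand; origin at the centre of its underside
- driver: bystander: screwdriver, 120 mm long, lying on the table between the case and the stand
Mind the look-alikes: they are no part of the job. Of the things like the stand, leave any that is turquoise; of the rest the larger one is meant.

How it is judged:
By the outcome, as a careful person would: the job done as asked, in the order asked, and still so for the second after the job is handed in, with the robot touching nothing.
It also fails if it takes over 50 s, if anything falls off the work surface, if the arm or the gripper's body presses on something with over 40 N, if the wrist force passes 120 N, or if a joint passes its speed limit or range.

ROBOT

A 6-joint arm with a two-finger parallel gripper is mounted at the origin on the work surface. World frame = base frame: x ahead of the robot, y to its left, z up, the work surface at z = 0. Lengths are in m, angles in rad, forces in N, time in s.
With the tool pointing down it reaches from about 0.225 to 0.875 m from the base axis. Payload 3.4 kg.
Tool frame: the origin (TCP) lies between the finger pads; the fingertips stand 17 mm ahead of it and the grasp point (between the pads) lies 2 mm behind it; y points along the fingers, z is the direction in which the jaws open and shut, and the axes are right-handed (so a half turn about y gives the same grasp; the last joint's range is limited). The gripper opens to 85 mm and grips with 20 to 120 N. Pads are 22 mm wide; open, the fingers measure 114 mm over their backs; the gripper's body (76 mm by 85 mm) begins 54 mm behind the grasp point. The pads swing forward as they close: fully open they stand 13 mm farther back than shut.
Start: joints at [-1.276, 0.276, 1.505, -0, 1.361, -0.121], TCP at [0.232, -0.526, 0.248] pointing down, gripper open.
Joint ranges: [-2.89, 2.89], [-0.75, 2.08], [0.22, 2.7], [-1.18, 4.32], [0.11, 2.71], [-2.7, 2.7]. Speed limits (rad/s): [2.57, 2.57, 3.14, 3.14, 3.14, 3.14].

INTERFACE

Orientations are given as a unit quaternion [w, x, y, z].
In Python, from rig import manip, get_image, camera_model, sign_off, spot_in, silhouettes, spot_point gives the robot as it stands.
- The arm moves only by the tool jog_arm, never from a script. Its argument "targets" is a list of rows, each a list of 3 entries, a list of its own where there are three numbers: the finger opening in m, from 0 to 0.0854, then the shift along the world's x, y, z in m, then the turn about the world's z in rad. In form: [[claw, [x, y, z], spin], ...]. A call has 1 to 10 rows; each row shifts and turns the commanded pose from where the row before left it; what a row does not reach is not made up. A row lasts 1/8 s, in which the tool goes at most 62.5 mm and 10.7 degrees, less where a joint would pass 70% of its speed; a pose out of reach is approached as far as the arm can. A call with a gripper value outside its range is refused whole. The fingers move at their own pace and stop on an object; "force" is the grip in N (left out, the last holds). Time passes only in rows, so rows that do not move let the fingers close. It gives the time, the measured TCP pose, the force and the opening at its end, in the units of the state.
- manip.get_state(): the state, without advancing time (a new reading comes with each control period).
- get_image(name): name is "scene" or "side" or "wrist"; returns (picture, depth): 480x640x3 uint8, red, green, blue; 480x640 float32, m along the optical axis (not along the pixel's ray), 0 where there is no reading.
- camera_model(name): a dict with "mtx" (3x3 intrinsics, pixels), "world_from_camera" (4x4, takes a point from camera to world coordinates). Camera axes: x right, y up, looking along -z (the intrinsics and any distortion apply to the point x, -y, -z); pixel columns grow to the right and rows downward; lengths in m; the calibration is good to about 2 mm. The wrist camera is an equidistant fisheye: a pixel r from the principal point sees the ray r / f radians off the axis. A picture is of the moment at which its call begins: read the wrist's pose just before it. camera_model takes no time and is no camera call; for the wrist camera it gives the pose at the moment of the call.
- sign_off(): hands the job in, once; it reports no verdict.
Trained networks look in the newest picture that a camera, given by its name, has taken for a name from the list of things; names that differ only in an ending like _2 or _b are one class to them, and where a whole thing is asked for, a point or a joint stands for the part that bears it (a point fixed in the world has none). Each returns a list of dicts, best first, with "score" (0 to 1); they miss things now and then, are a little off and sometimes report something else, mostly with a low value. They report only what shows in the picture. A call takes as long as a camera call. They do not tell look-alikes from the thing itself.
- spot_in(name, camera): "position" ([column, row] in pixels, amid what is visible of it).
- silhouettes(name, camera): "mask" (480x640 bool, what is visible of it) and "position" ([column, row] in pixels, amid what is visible of it).
- spot_point(name, camera): "position" ([column, row] in pixels: a listed point, or the origin of a listed thing).
The state is a dict: "clock": time; "qpos": joint angles; "qd": joint speeds; "effort": joint torques, N m; "position": TCP position; "ee_rot": TCP orientation; "contact_force": force on the tool from outside, world axes, zero at the start; "moment": the same for the moment, N m; "width": finger opening in m.
Only numpy, scipy, OpenCV 4.12 (cv2) and the standard library are available. Lean on these libraries where they do the work, as an engineer would, in place of code of your own. Each camera call takes 0.05 s, during which the arm holds its last target.

## Working session

There is one attempt and no reset: what is moved stays moved. The work goes in short steps, Python scripts to look and compute and a tool call to move; the robot and the scene stay as the last step left them, time stands still between calls to the robot, and variables do not carry over. Pictures are saved under pics/ and viewed, and the job is handed in when it is done.

Besides the shell and the picture viewer there is one more tool, called by a JSON object that holds its "api" and its "payload". jog_arm: Moves the arm, as the interface text tells. Its arguments: {"type":"object","properties":{"targets":{"type":"array","items":{"type":"array"}},"force":{"type":"number"}},"required":["targets"]}

```bash
mkdir -p pics; ls; cat > h.py <<'E'
import numpy as np, cv2
from rig import manip, get_image, camera_model, sign_off, spot_in, silhouettes, spot_point
def save(n,im): cv2.imwrite('pics/'+n+'.png',im[:,:,::-1])
def pt(cam,cm,c,r,d):
    K=np.array(cm["mtx"]);T=np.array(cm["world_from_camera"])
    x=(c-K[0,2])/K[0,0]*d;y=(r-K[1,2])/K[1,1]*d
    return (T@np.array([x,-y,-d,1]))[:3]
def cloud(cm,dep):
    K=np.array(cm["mtx"]);T=np.array(cm["world_from_camera"])
    c,r=np.meshgrid(np.arange(640),np.arange(480))
    P=np.stack([(c-K[0,2])/K[0,0]*dep,-(r-K[1,2])/K[1,1]*dep,-dep,np.ones_like(dep)],-1)
    return (P@T.T)[...,:3]
E
python3 - <<'E'
from h import *
s=manip.get_state();print(s)
for n in ("scene","side","wrist"):
    im,d=get_image(n);save(n+'0',im);np.savez(n+'0',im=im,d=d)
    cm=camera_model(n);print(n,{k:np.round(v,4).tolist() if not isinstance(v,str) else v for k,v in cm.items()})
    if n!='wrist':
        for k in ("spring_mid","seat"):
            for q in spot_point(k,n)[:4]: print(k,q)
        for q in spot_in("stand",n)[:4]: print("stand",q)
E
```

```text
pics
{'clock': 0.0, 'qpos': array([-1.27596904e+00,  2.76555126e-01,  1.50613872e+00, -4.01267528e-05,
        1.36066999e+00, -1.21013548e-01]), 'qd': array([ 1.20214923e-03,  5.82582833e-04, -9.98937044e-04,  9.71955849e-05,
        1.33134240e-03,  5.35186170e-04]), 'effort': array([-2.73923597e-04, -4.16772473e+01, -2.45802569e+01, -6.85480404e-05,
        1.11840974e-02,  8.43941365e-06]), 'position': array([ 0.23210671, -0.52552939,  0.24746018]), 'ee_rot': array([ 0.14589959, -0.14603593,  0.69249909, -0.69125381]), 'contact_force': array([-0.17256948, -0.51918155, -0.4963889 ]), 'moment': array([ 0.02922416, -0.01329646, -0.06701523]), 'width': 0.08573562496089397}
scene {'mtx': [[540.1275, 0.0, 321.5088], [0.0, 540.1275, 248.0443], [0.0, 0.0, 1.0]], 'world_from_camera': [[0.6802, -0.5576, 0.4758, 0.9788], [0.7329, 0.5311, -0.4252, -0.4432], [-0.0156, 0.6379, 0.7699, 0.8389], [0.0, 0.0, 0.0, 1.0]]}
spring_mid {'position': [422.5, 214.7], 'score': 0.92}
spring_mid {'position': [247.0, 339.5], 'score': 0.2}
seat {'position': [309.4, 292.9], 'score': 0.73}
seat {'position': [241
[... 404 characters left out ...]
0296, 0.4767], [-0.0246, -0.6621, 0.749, 0.7345], [-0.0168, 0.7494, 0.6619, 0.7569], [0.0, 0.0, 0.0, 1.0]]}
spring_mid {'position': [287.5, 330.5], 'score': 0.67}
spring_mid {'position': [349.6, 279.2], 'score': 0.17}
seat {'position': [318.0, 193.3], 'score': 0.92}
seat {'position': [309.0, 236.4], 'score': 0.82}
stand {'position': [318.5, 208.8], 'score': 0.86}
stand {'position': [310.9, 246.8], 'score': 0.73}
stand {'position': [390.5, 221.7], 'score': 0.56}
wrist {'mtx': [[371.6483, 0.0, 319.5909], [0.0, 371.6483, 239.1399], [0.0, 0.0, 1.0]], 'world_from_camera': [[0.4034, 0.8739, 0.2713, 0.3024], [-0.915, 0.3855, 0.1189, -0.494], [-0.0007, -0.2962, 0.9551, 0.374], [0.0, 0.0, 0.0, 1.0]]}
```

View pics/scene0.png

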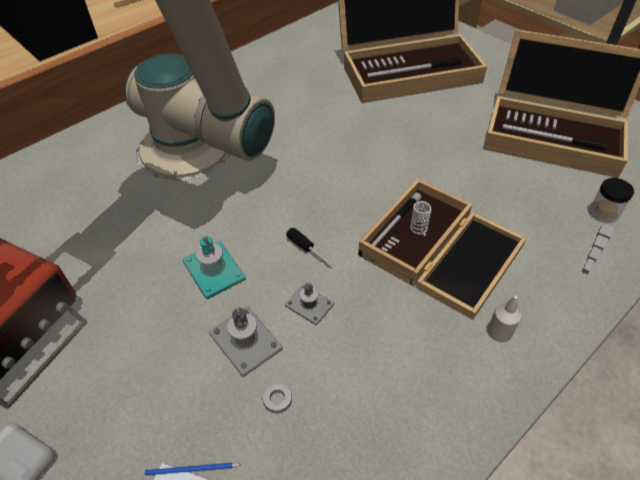

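View pics/side0.png

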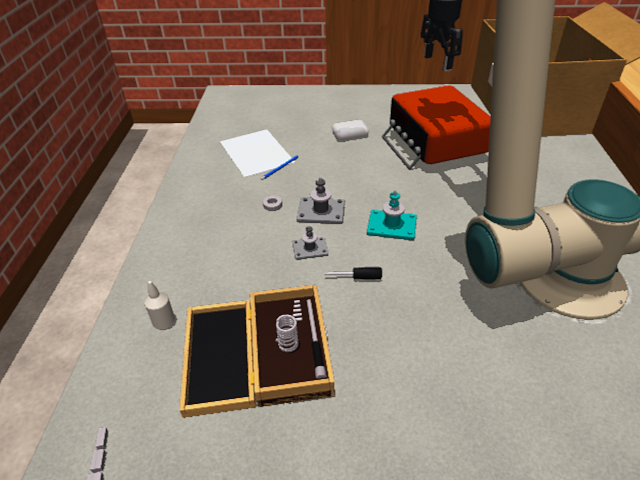

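```bash
python3 - <<'E'
from h import *
a=np.load('scene0.npz')['im'];b=np.load('side0.npz')['im']
A=cv2.resize(a[220:370,170:345],None,fx=3.4,fy=3.4,interpolation=cv2.INTER_CUBIC)
save('sc_st',A)
B=cv2.resize(b[150:370,230:440],None,fx=2.7,fy=2.7,interpolation=cv2.INTER_CUBIC)
save('si_st',B)
E
```

```text
(no output)
```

View pics/sc_st.png

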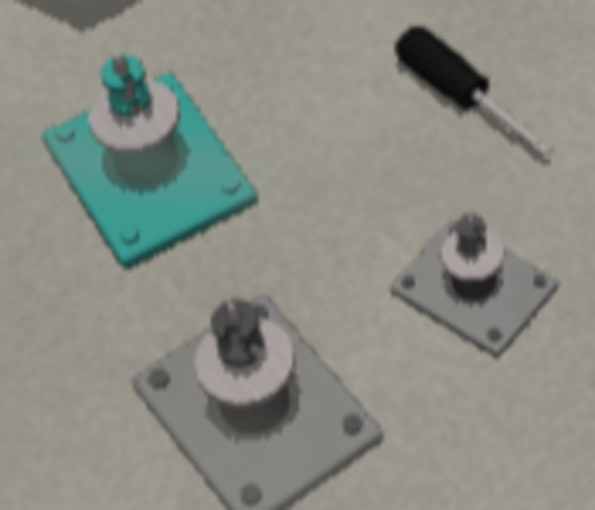

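View pics/si_st.png

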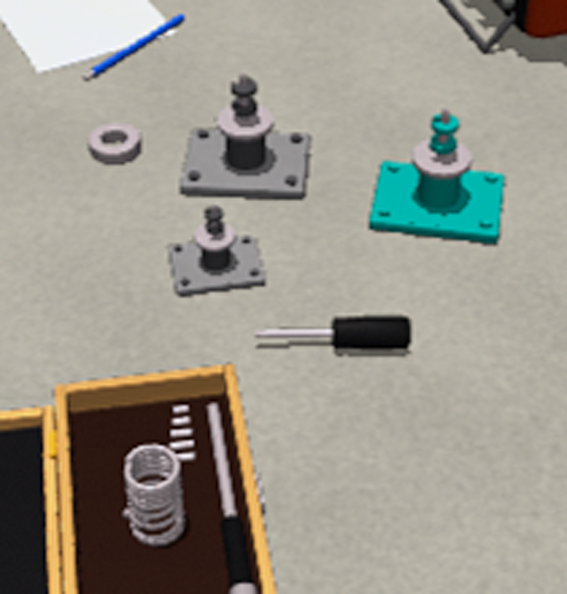

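```bash
python3 - <<'E'
from h import *
for n in ("scene","side"):
    z=np.load(n+'0.npz');cm=camera_model(n);P=cloud(cm,z['d']);hsv=cv2.cvtColor(z['im'],cv2.COLOR_RGB2HSV)
    # stand mask roi
    roi={'scene':(300,375,205,285),'side':(170,225,292,350)}[n]
    r0,r1,c0,c1=roi
    Q=P[r0:r1,c0:c1].reshape(-1,3)
    t=P[380:400,100:180].reshape(-1,3) 
    print(n,'table z',np.median(t[:,2]))
    for lo,hi in((.008,.018),(.05,.062),(.064,.088),(.086,.1)):
        m=(Q[:,2]>lo)&(Q[:,2]<hi);q=Q[m]
        if len(q)>8:
            print(lo,hi,len(q),'mean',q.mean(0).round(4),'med z',np.median(q[:,2]).round(4),'mid',((np.percentile(q,1,0)+np.percentile(q,99,0))/2).round(4), cv2.minAreaRect((q[:,:2]*1000).astype(np.float32)))
            (c,r)=cv2.minEnclosingCircle((q[:,:2]*1000).astype(np.float32));print('  circ',c,r)
    roi={'scene':(195,245,405,440),'side':(305,360,270,305)}[n]
    r0,r1,c0,c1=roi
    Q=P[r0:r1,c0:c1].reshape(-1,3)
    for lo,hi in((.04,.06),(.06,.08),(.08,.095)):
        m=(Q[:,2]>lo)&(Q[:,2]<hi);q=Q[m]
        print('spring',lo,hi,len(q),q.mean(0).round(4),np.percentile(q,2,0).round(4),np.percentile(q,98,0).round(4), cv2.minEnclosingCircle((q[:,:2]*1000).astype(np.float32)))
    print('case z',)
E
```

```text
scene table z -0.001462230755967464
0.008 0.018 1765 mean [ 0.5376 -0.2298  0.0108] med z 0.0106 mid [ 0.5261 -0.2245  0.0122] ((526.4017333984375, -223.99948120117188), (84.8138427734375, 111.97486114501953), 85.9827651977539)
  circ (525.8697509765625, -224.2462158203125) 67.35494232177734
0.05 0.062 442 mean [ 0.5307 -0.2264  0.0543] med z 0.0544 mid [ 0.5269 -0.2242  0.0544] ((527.6209716796875, -224.96566772460938), (48.85652542114258, 46.44845962524414), 63.78803253173828)
  circ (526.2579345703125, -224.16162109375) 25.62126922607422
0.064 0.088 107 mean [ 0.5292 -0.2269  0.0727] med z 0.0704 mid [ 0.5282 -0.224   0.076 ] ((528.8641967773438, -225.6009063720703), (22.51495933532715, 16.249359130859375), 64.9712142944336)
  circ (526.3201904296875, -223.95555114746094) 11.756664276123047
0.086 0.1 125 mean [ 0.5264 -0.2243  0.0911] med z 0.0906 mid [ 0.5259 -0.2241  0.0929] ((525.7386474609375, -223.9334259033203), (21.937318801879883, 21.17565155029297), 37.05415725708008)
  circ (525.9644775390625, -224.1971435546875) 12.118780136108398
spring 0.04 0.06 108 [0.5779 0.1797 0.0
[... 1240 characters left out ...]
an [ 0.5261 -0.2178  0.093 ] med z 0.0932 mid [ 0.5265 -0.22    0.093 ] ((526.2044677734375, -219.32843017578125), (21.80533790588379, 19.189258575439453), 12.353625297546387)
  circ (526.1704711914062, -221.3512420654297) 12.100750923156738
spring 0.04 0.06 138 [0.5703 0.1944 0.0503] [0.5546 0.1705 0.0413] [0.5874 0.2056 0.0599] ((572.2737426757812, 186.9775390625), 19.029159545898438)
spring 0.06 0.08 253 [0.5713 0.1893 0.0707] [0.5547 0.1721 0.0612] [0.5865 0.205  0.0798] ((571.4808349609375, 188.35328674316406), 17.976036071777344)
spring 0.08 0.095 140 [0.5718 0.1872 0.0838] [0.5547 0.1708 0.0802] [0.5879 0.2049 0.0877] ((572.0360107421875, 187.42800903320312), 18.55465316772461)
case z
```

Three candidates: turquoise (scene 212,273), which is excluded; small grey (309,302); large grey (244,338). The large grey one is meant. Its measured base of 112 x 85 mm and seat at 56 mm match. The crop confirms this. Next I'll use the wrist camera to look at its slots.

{"api": "jog_arm", "payload": {"targets": [[0.085,[0.04,0.034,0],0],[0.085,[0.044,0.038,0],-0.1],[0.085,[0.044,0.038,0],-0.1],[0.085,[0.044,0.038,0],-0.1],[0.085,[0.044,0.038,0],-0.1],[0.085,[0.044,0.038,0],-0.09],[0.085,[0.044,0.038,-0.02],0],[0.085,[0.044,0.038,-0.03],0],[0.085,[0.006,0,-0.037],0],[0.085,[0,0,0],0]]}}

```text
clock: 1.7
position: [0.5829, -0.2261, 0.1595]
ee_rot: [-0.028, 0.023, 0.708, -0.706]
contact_force: [-0.0, -0.7, 0.1]
width: 0.0851
```

```bash
python3 - <<'E'
from h import *
s=manip.get_state();print(s['clock'],s['position'],s['ee_rot'],s['qpos'],s['contact_force'])
cm=camera_model('wrist');im,d=get_image('wrist');np.savez('w1',im=im,d=d,**cm);save('w1',im)
E
```

```text
1.7 [ 0.58289988 -0.22610607  0.15951054] [-0.02801816  0.02331878  0.70762359 -0.70564869] [-4.81072416e-01  4.11931958e-01  1.52410925e+00 -3.61045065e-04
  1.21275248e+00  1.16246948e+00] [-0.04125262 -0.70827026  0.1494601 ]
```

View pics/w1.png

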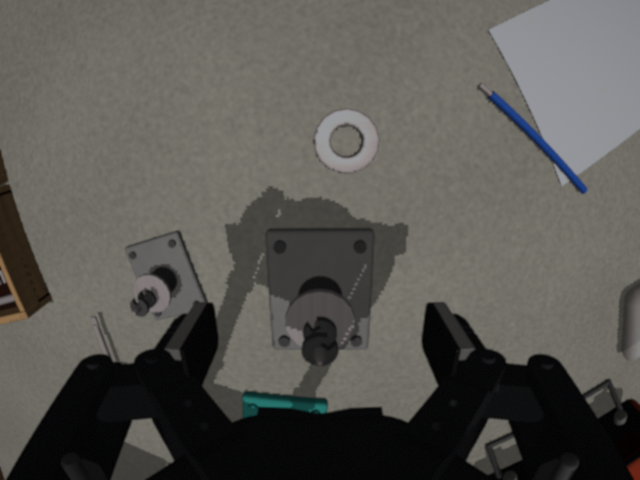

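```bash
python3 - <<'E'
from h import *
im=np.load('w1.npz')['im']
c=im[260:375,265:375].astype(float)
c=np.clip(255*(c/130)**0.6,0,255).astype(np.uint8)
save('w1c',cv2.resize(c,None,fx=5,fy=5,interpolation=cv2.INTER_CUBIC))
E
```

```text
(no output)
```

View pics/w1c.png

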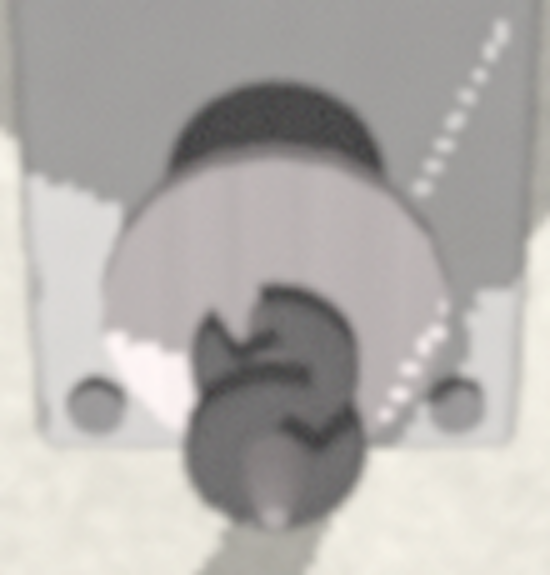

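```bash
cat >> h.py <<'E'
def wproj(cm,P):
    K=np.array(cm["mtx"]);T=np.linalg.inv(np.array(cm["world_from_camera"]))
    p=np.atleast_2d(P)@T[:3,:3].T+T[:3,3]
    x,y,z=p[:,0],-p[:,1],-p[:,2]
    r=np.hypot(x,y);th=np.arctan2(r,z)
    k=np.where(r>1e-9,th/np.maximum(r,1e-9),0)
    return np.stack([K[0,0]*x*k+K[0,2],K[1,1]*y*k+K[1,2]],-1)
def rect(im,cm,z,cx,cy,half=.03,n=500):
    g=np.linspace(-half,half,n)
    # rows: x from +half (top) to -half ; cols: y from +half(left) to -half
    X,Y=np.meshgrid(cx-g,cy-g,indexing='ij')
    uv=wproj(cm,np.stack([X.ravel(),Y.ravel(),np.full(X.size,z)],-1)).reshape(n,n,2).astype(np.float32)
    return cv2.remap(im,uv[...,0],uv[...,1],cv2.INTER_CUBIC)
E
cat > r.py <<'E'
from h import *
import sys
f=sys.argv[1];cx,cy=float(sys.argv[2]),float(sys.argv[3])
z=np.load(f+'.npz');cm=dict(mtx=z['mtx'],world_from_camera=z['world_from_camera'])
im=np.clip(255*(z['im']/130.)**0.6,0,255).astype(np.uint8)
out=[]
for h,R in((.056,.025),(.072,.0115),(.092,.0115)):
    a=rect(im,cm,h,cx,cy,n=400)
    cv2.circle(a,(200,200),int(R/.06*400),(255,0,0),1)
    for t in range(-60,61,15):
        t=np.radians(t);q=R/.06*400
        cv2.line(a,(int(200-q*np.sin(t)),int(200-q*np.cos(t))),(int(200-1.12*q*np.sin(t)),int(200-1.12*q*np.cos(t))),(0,255,0) if abs(t)>.01 else (0,0,255),1)
    out.append(a)
save(f+'r',np.hstack(out)[:, :]) if 0 else save(f+'r',cv2.resize(np.hstack(out)[50:350],(800,200)) if 0 else np.vstack([np.hstack([out[1][60:340],out[2][60:340]]),np.hstack([out[0][60:340],out[0][60:340]])]))
E
python3 r.py w1 0.526 -0.2225
```

```text
(no output)
```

View pics/w1r.png

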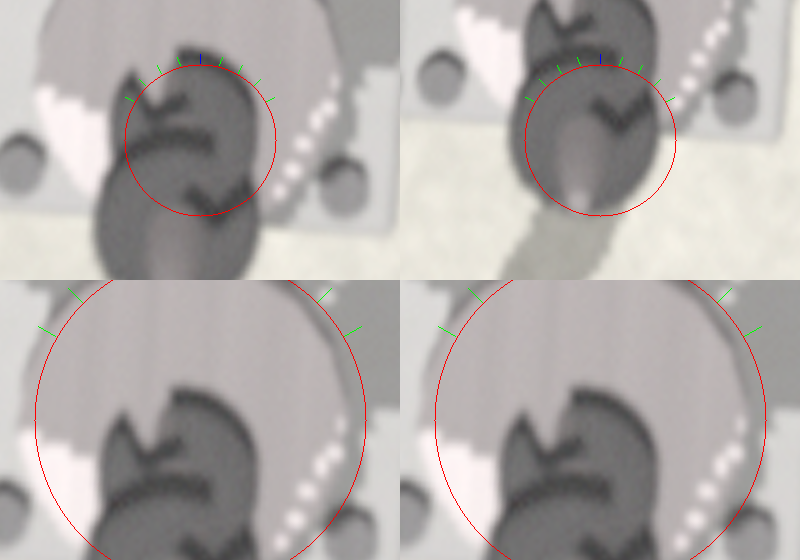

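```bash
cat > r2.py <<'E'
from h import *
import sys
f=sys.argv[1];cx,cy=float(sys.argv[2]),float(sys.argv[3])
z=np.load(f+'.npz');cm=dict(mtx=z['mtx'],world_from_camera=z['world_from_camera'])
im=np.clip(255*(z['im']/130.)**0.6,0,255).astype(np.uint8)
out=[]
for h,R in((.072,.0115),(.092,.0115)):
    a=rect(im,cm,h,cx,cy,half=.016,n=400);s=400/.032
    cv2.circle(a,(200,200),int(R*s),(255,0,0),1);cv2.circle(a,(200,200),int(.004*s),(255,0,0),1)
    for t in range(-60,61,15):
        tt=np.radians(t);q=R*s
        cv2.line(a,(int(200-q*np.sin(tt)),int(200-q*np.cos(tt))),(int(200-1.2*q*np.sin(tt)),int(200-1.2*q*np.cos(tt))),(0,255,0) if t else (0,0,255),1)
    for ang in sys.argv[4+len(out):5+len(out)]:
        t=np.radians(float(ang));u=np.array([np.cos(t),np.sin(t)]);v=np.array([-u[1],u[0]])
        for w in(-.0035,.0035):
            p=[200-(u*r+v*w)*s for r in(.004,.0115)]
            cv2.line(a,(int(p[0][1]),int(p[0][0])),(int(p[1][1]),int(p[1][0])),(255,255,0),1)
    out.append(a)
save(f+'r2',np.hstack(out))
E
python3 r2.py w1 0.5278 -0.2200 38 -39
```

```text
(no output)
```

View pics/w1r2.png

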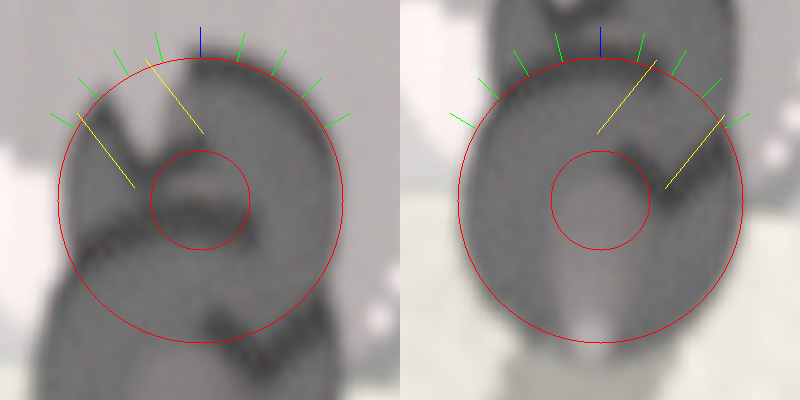

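```bash
cat > r3.py <<'E'
from h import *
import sys
f=sys.argv[1];cx,cy=float(sys.argv[2]),float(sys.argv[3]);ro=float(sys.argv[6]) if len(sys.argv)>6 else .0045
z=np.load(f+'.npz');cm=dict(mtx=z['mtx'],world_from_camera=z['world_from_camera'])
im=np.clip(255*(z['im']/100.)**0.7,0,255).astype(np.uint8)
c0=wproj(cm,[cx,cy,.08])[0];w=22;k=18
x0,y0=int(c0[0])-w,int(c0[1])-w
a=cv2.resize(im[y0:y0+2*w,x0:x0+2*w],None,fx=k,fy=k,interpolation=cv2.INTER_CUBIC);b=a.copy()
for (zb,zt,ang,col) in((.066,.072,float(sys.argv[4]),(255,255,0)),(.086,.092,float(sys.argv[5]),(0,255,255))):
    t=np.radians(ang);u=np.array([np.cos(t),np.sin(t)]);v=np.array([-u[1],u[0]])
    for zz,cc in((zt,col),(zb,tuple(int(q*.6) for q in col))):
        ri=(.0115**2-.0035**2)**.5
        pts=[np.r_[[cx,cy]+u*r+v*l,zz] for r,l in((ri,-.0035),(ro,-.0035),(ro,.0035),(ri,.0035))]
        da=np.arcsin(.0035/.0115)
        pts+= [np.array([cx+.0115*np.cos(t+x),cy+.0115*np.sin(t+x),zz]) for x in np.linspace(da,2*np.pi-da,40)]
        uv=(wproj(cm,np.array(pts))-[x0,y0]+.5)*k
        cv2.polylines(a,[uv.astype(np.int32)],True,cc,1)
save(f+'r3',np.hstack([b,a])[:, :]) if 0 else save(f+'r3',cv2.resize(np.hstack([b,a]),(800,400),interpolation=cv2.INTER_AREA) if 0 else a)
save(f+'r3b',b)
E
python3 r3.py w1 0.5278 -0.2200 27 -45
```

```text
(no output)
```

View pics/w1r3.png

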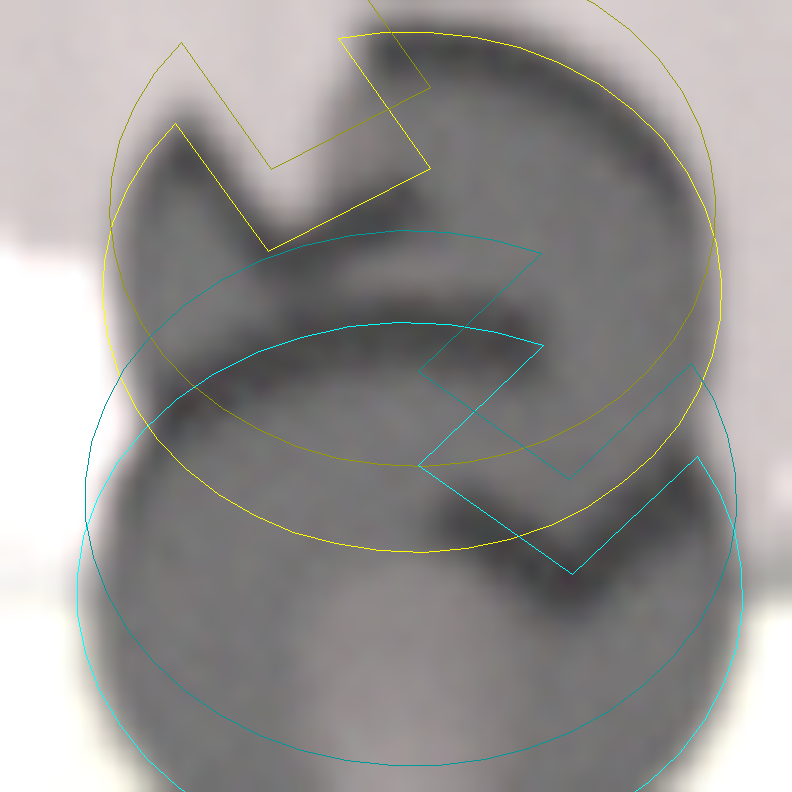

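Wrist view fits the wireframe model well. Upper slot is at about -45° and lower slot at about +27° in world, with the rod near (0.527,-0.2205). Now to view the spring from above.

{"api": "jog_arm", "payload": {"targets": [[0.085,[-0.011,0.045,0.01],0],[0.085,[-0.011,0.052,0],0],[0.085,[-0.011,0.052,0],0],[0.085,[-0.011,0.053,0],0],[0.085,[-0.011,0.053,0],0],[0.085,[-0.011,0.053,0],0],[0.085,[-0.011,0.053,0],0],[0.085,[-0.01,0.052,-0.01],0],[0.085,[0,0,0],0]]}}

```text
clock: 2.88
position: [0.4969, 0.1876, 0.1645]
ee_rot: [-0.024, 0.026, 0.707, -0.706]
contact_force: [0.2, -1.1, -0.2]
width: 0.0846
```

```bash
python3 - <<'E'
from h import *
s=manip.get_state();print(s['clock'],s['position'],s['ee_rot'],s['qpos'],s['contact_force'],s['moment'])
cm=camera_model('wrist');im,d=get_image('wrist');np.savez('w2',im=im,d=d,**cm);save('w2',im)
for k in('spring_mid','spring_foot'): print(k,spot_point(k,'wrist')[:2])
print(wproj(cm,[.571,.187,.022]))
u=wproj(cm,[.571,.187,.05])[0].astype(int)
c=im[u[1]-60:u[1]+60,u[0]-60:u[0]+60];print(u)
save('w2c',cv2.resize(c,None,fx=5,fy=5,interpolation=cv2.INTER_CUBIC))
E
```

```text
2.875 [0.49692611 0.18757435 0.16445594] [-0.02424358  0.02583747  0.70719805 -0.70612718] [2.29323723e-01 2.71322601e-01 1.73245034e+00 9.61633200e-04
 1.13524805e+00 1.87055563e+00] [ 0.24074242 -1.05748131 -0.22264752] [-0.02431132 -0.00471958 -0.04893125]
spring_mid [{'position': [313.4, 133.2], 'score': 0.58}]
spring_foot [{'position': [312.8, 134.2], 'score': 0.72}]
[[315.69705588 131.28344999]]
[315 131]
```

View pics/w2c.png

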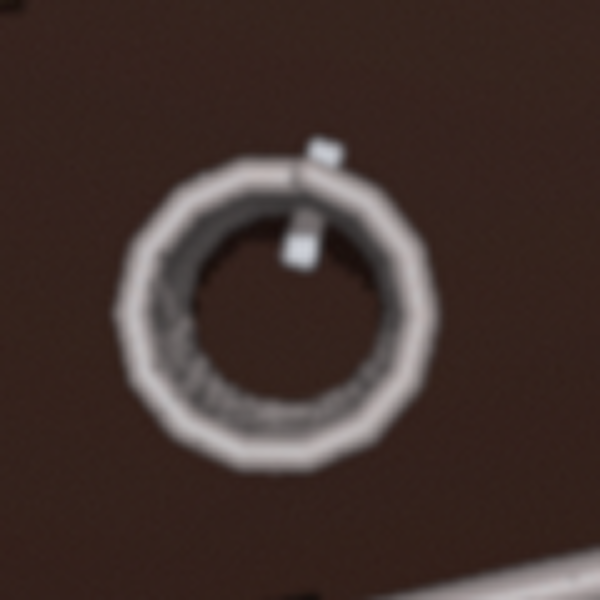

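View pics/w2.png

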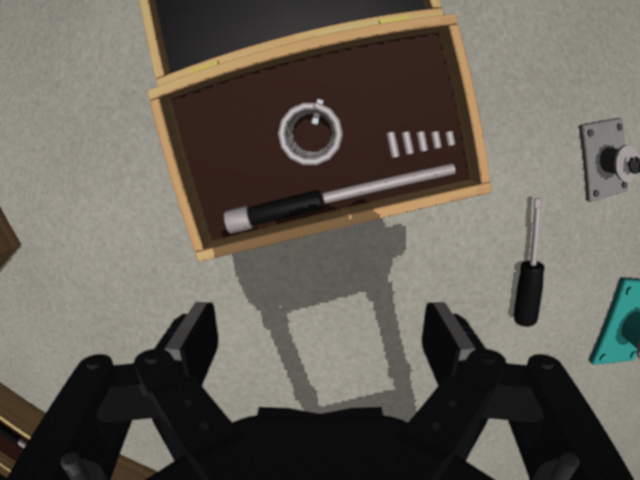

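```bash
python3 - <<'E'
from h import *
from scipy.optimize import fsolve
z=np.load('w2.npz');cm=dict(mtx=z['mtx'],world_from_camera=z['world_from_camera'])
def bp(u,v,h): return fsolve(lambda p:wproj(cm,[p[0],p[1],h])[0]-[u,v],[.57,.187])
o=bp(255+325/5,71+150/5,.025);i=bp(255+300/5,71+255/5,.025);c=bp(255+277/5,71+313/5,.086)
print(o,i,c,np.degrees(np.arctan2(*(o-i)[::-1])),np.hypot(*(o-i)))
oc=(o+i)/2-15.25e-3*(o-i)/np.hypot(*(o-i));print('foot centre',oc)
from scipy.spatial.transform import Rotation as R
s=manip.get_state();q=s['ee_rot'];print(R.from_quat(np.r_[q[1:],q[0]]).as_matrix().round(3))
E
```

```text
[0.5924097  0.18239553] [0.57767229 0.18696943] [0.57043886 0.18911747] -17.242267763551528 0.015430870934713915
foot centre [0.57047633 0.18920277]
[[-0.997  0.003 -0.075]
 [ 0.075 -0.    -0.997]
 [-0.003 -1.     0.   ]]
```

{"api": "jog_arm", "payload": {"targets": [[0.065,[0.037,0,0],0],[0.065,[0.037,0,-0.01],0],[0.065,[0,0,-0.03],0],[0.065,[0,0,-0.03],0],[0.065,[0,0,-0.01],0],[0.065,[0,0,0],0]], "force": 40}}

```text
clock: 3.78
position: [0.5717, 0.1841, 0.0829]
ee_rot: [0.027, -0.027, -0.706, 0.707]
contact_force: [-0.2, -0.2, 0.5]
width: 0.0647
```

```bash
python3 - <<'E'
from h import *
s=manip.get_state();print(s['clock'],s['position'],s['contact_force'],s['width'])
for n,(r,c) in(("scene",(140,370)),("side",(270,230))):
    im,d=get_image(n);save(n+'3',cv2.resize(im[r:r+120,c:c+130],None,fx=4,fy=4,interpolation=cv2.INTER_CUBIC))
a=cv2.imread('pics/scene3.png');b=cv2.imread('pics/side3.png');cv2.imwrite('pics/g3.png',cv2.resize(np.hstack([a,b]),(800,369)))
E
```

```text
3.775 [0.57170521 0.18408257 0.08287492] [-0.18200869 -0.16521338  0.47952396] 0.06468639508427708
```

View pics/g3.png

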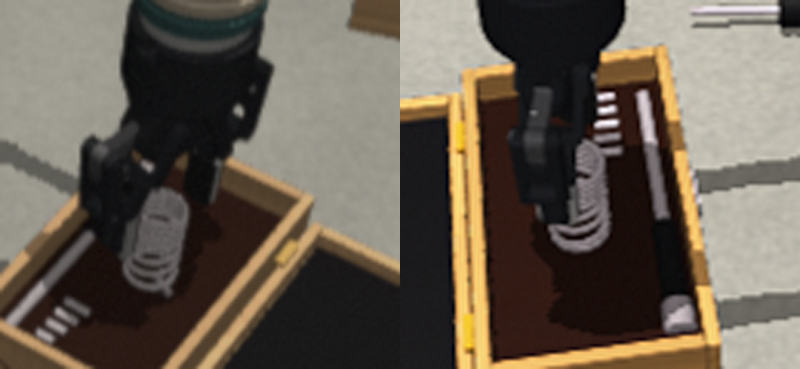

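```bash
python3 - <<'E'
from h import *
cm=camera_model('wrist');im,d=get_image('wrist');np.savez('w3',im=im,d=d,**cm)
s=manip.get_state();p=s['position'];print(p,s['ee_rot'],np.array(cm['world_from_camera']).round(3).tolist())
for h in(.086,.025):
    print(h,wproj(cm,[[p[0],p[1],h],[.571,.187,h]]).round(1))
save('w3c',cv2.resize(im[240:480,180:460],None,fx=2.5,fy=2.5,interpolation=cv2.INTER_CUBIC))
E
```

```text
[0.57242004 0.18508846 0.08419991] [-0.02545194  0.02742318  0.70680391 -0.70641942] [[-0.076, 0.953, 0.293, 0.649], [-0.997, -0.072, -0.023, 0.181], [-0.001, -0.294, 0.956, 0.21], [0.0, 0.0, 0.0, 1.0]]
0.086 [[323.2 333. ]
 [318.6 336.4]]
0.025 [[322.3 273.5]
 [319.  276.1]]
```

View pics/w3c.png

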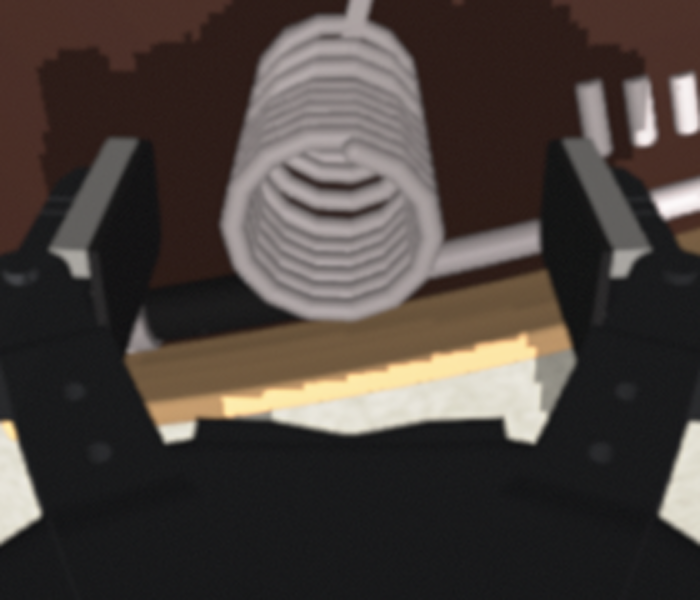

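{"api": "jog_arm", "payload": {"targets": [[0.065,[0,0.004,-0.003],0],[0.065,[0,0,-0.004],0],[0.03,[0,0,0],0],[0.03,[0,0,0],0],[0.03,[0,0,0],0],[0.03,[0,0,0],0]], "force": 40}}

```text
clock: 4.68
position: [0.5712, 0.1893, 0.0758]
ee_rot: [-0.026, 0.026, 0.707, -0.707]
contact_force: [-1.1, -0.5, 0.9]
width: 0.0341
```

```bash
python3 - <<'E'
from h import *
s=manip.get_state();print(s['clock'],s['position'],s['contact_force'],s['width'])
cm=camera_model('wrist');im,d=get_image('wrist');np.savez('w4',im=im,d=d,**cm)
save('w4c',cv2.resize(im[240:480,180:460],None,fx=2.5,fy=2.5,interpolation=cv2.INTER_CUBIC))
E
```

```text
4.675 [0.57124022 0.18934266 0.07577343] [-1.10205215 -0.45129151  0.87056424] 0.03414899928328774
```

View pics/w4c.png

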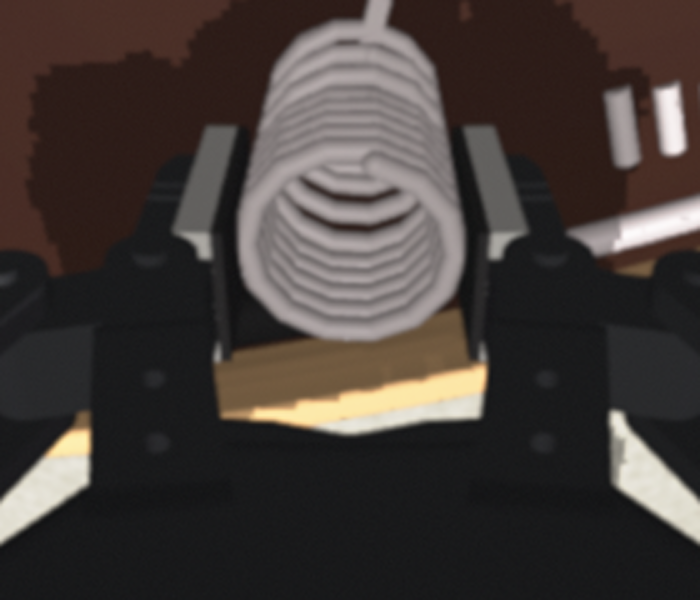

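{"api": "jog_arm", "payload": {"targets": [[0.03,[0,0,0.015],0],[0.03,[0,0,0.03],0],[0.03,[0,0,0.03],0],[0.03,[0,0,0.03],0],[0.03,[0,0,0.01],0],[0.03,[0,0,0],0]]}}

```text
clock: 5.48
position: [0.5715, 0.1893, 0.1913]
ee_rot: [-0.026, 0.027, 0.707, -0.707]
contact_force: [-0.5, 0.1, -1.3]
width: 0.0342
```

{"api": "jog_arm", "payload": {"targets": [[0.03,[-0.003,-0.03,0],0],[0.03,[-0.005,-0.045,0],-0.07],[0.03,[-0.005,-0.045,0],-0.07],[0.03,[-0.005,-0.045,0],-0.07],[0.03,[-0.005,-0.045,0],-0.07],[0.03,[-0.005,-0.045,0],-0.07],[0.03,[-0.005,-0.045,0],-0.07],[0.03,[-0.005,-0.045,0],-0.07],[0.03,[-0.005,-0.045,0],0],[0.03,[-0.001,-0.02,0],0]]}}

```text
clock: 6.72
position: [0.5262, -0.2226, 0.189]
ee_rot: [-0.199, 0.197, 0.679, -0.679]
contact_force: [0.1, 1.0, -0.6]
width: 0.0339
```

{"api": "jog_arm", "payload": {"targets": [[0.03,[0,0,0],0]]}}

```text
clock: 6.85
position: [0.5268, -0.2212, 0.1895]
ee_rot: [-0.198, 0.197, 0.679, -0.679]
contact_force: [-0.1, 0.2, -2.0]
width: 0.0339
```

```bash
cat > look.py <<'E'
from h import *
import sys
t=sys.argv[1]
s=manip.get_state();print(s['clock'],s['position'].round(4),s['ee_rot'].round(4),s['contact_force'].round(2),s['moment'].round(3),s['width'],s['qpos'].round(2))
o=[]
for n,(r,c) in(("scene",(250,180)),("side",(100,250))):
    cm=camera_model(n);im,d=get_image(n);np.savez(t+n,im=im,d=d,**cm)
    o.append(cv2.resize(im[r:r+120,c:c+130],None,fx=3.07,fy=3.07,interpolation=cv2.INTER_CUBIC))
save(t,np.hstack(o))
E
python3 look.py l5
```

```text
6.85 [ 0.5268 -0.2212  0.1895] [-0.1983  0.1969  0.6793 -0.6786] [-0.07  0.25 -1.98] [-0.01  -0.003  0.006] 0.033947049068537044 [-0.52  0.31  1.61  0.    1.23  1.62]
```

View pics/l5.png

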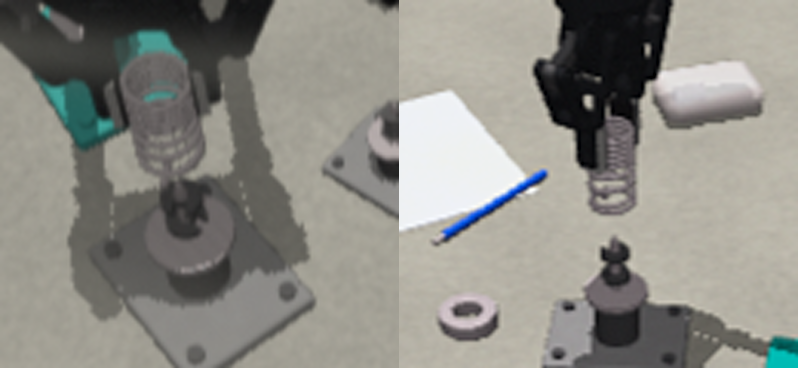

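```bash
cat > rel.py <<'E'
from h import *
import sys
from scipy.optimize import least_squares
t=sys.argv[1];zf=float(sys.argv[2])  # foot z
for n in("scene","side"):
    z=np.load(t+n+'.npz');cm=dict(mtx=z['mtx'],world_from_camera=z['world_from_camera'])
    P=cloud(cm,z['d']).reshape(-1,3)
    near=np.hypot(P[:,0]-.5265,P[:,1]+.222)<.03
    Q=P[near]
    q=Q[(Q[:,2]>.052)&(Q[:,2]<.061)]
    seat=cv2.minEnclosingCircle((q[:,:2]*1000).astype(np.float32))
    q=Q[(Q[:,2]>.1)&(Q[:,2]<.11)]
    # spring silhouettes: project model rings
    Twc=np.linalg.inv(cm['world_from_camera']);K=cm['mtx']
    cam=np.array(cm['world_from_camera'])[:3,3]
    sp=Q[(Q[:,2]>zf+.004)&(Q[:,2]<zf+.03)]
    d=np.array([.5265,-.222])-cam[:2];d/=np.linalg.norm(d);per=np.array([-d[1],d[0]])
    l=sp[:,:2]@per; 
    # outer front: residual
    f=lambda c:np.hypot(sp[:,0]-c[0],sp[:,1]-c[1])-.0175
    r=least_squares(f,[.5265,-.222],loss='soft_l1',f_scale=.001)
    print(n,'seat',np.round(seat,1),len(q),'spring fit',r.x.round(4),len(sp),'lat range mid',((np.percentile(l,1)+np.percentile(l,99))/2).round(4),'width',(np.percentile(l,99)-np.percentile(l,1)).round(4),'seat lat',(np.array(seat[0])/1000@per).round(4), 'per',per.round(2))
E
python3 rel.py l5 0.1355
python3 - <<'E'
from h import *
for n,(r,c) in(("scene",(265,205)),("side",(130,290))):
    z=np.load('l5'+n+'.npz')
    im=np.clip(255*(z['im']/200.)**0.7,0,255).astype(np.uint8)
    save('l5'+n,cv2.resize(im[r:r+90,c:c+60],None,fx=6.6,fy=6.6,interpolation=cv2.INTER_CUBIC))
a=np.hstack([cv2.imread('pics/l5scene.png'),cv2.imread('pics/l5side.png')]);cv2.imwrite('pics/l5z.png',a)
E
```

```text
Traceback (most recent call last):
  File "rel.py", line 22, in <module>
    print(n,'seat',np.round(seat,1),len(q),'spring fit',r.x.round(4),len(sp),'lat range mid',((np.percentile(l,1)+np.percentile(l,99))/2).round(4),'width',(np.percentile(l,99)-np.percentile(l,1)).round(4),'seat lat',(np.array(seat[0])/1000@per).round(4), 'per',per.round(2))
                   ~~~~~~~~^^^^^^^^
ValueError: setting an array element with a sequence. The requested array has an inhomogeneous shape after 1 dimensions. The detected shape was (2,) + inhomogeneous part.
```

View pics/l5z.png

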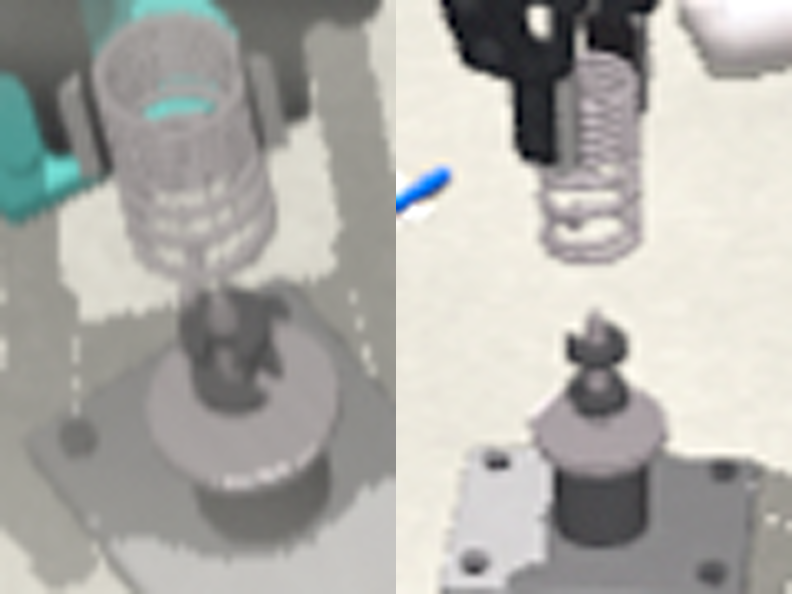

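```bash
sed -i "s/np.round(seat,1)/np.round(seat[0],1),round(seat[1],1)/" rel.py; python3 rel.py l5 0.1355
cat > ov.py <<'E'
from h import *
import sys
# t, foot z, spring xy, leg angle, stand xy per camera
t=sys.argv[1];zf=float(sys.argv[2]);sx,sy,leg=map(float,sys.argv[3:6])
def proj(cm,P):
    K=cm['mtx'];T=np.linalg.inv(cm['world_from_camera']);p=np.atleast_2d(P)@T[:3,:3].T+T[:3,3]
    return np.stack([K[0,0]*p[:,0]/-p[:,2]+K[0,2],K[1,1]*-p[:,1]/-p[:,2]+K[1,2]],-1)
o=[]
a=np.linspace(0,2*np.pi,60)
for n,(r,c) in(("scene",(265,205)),("side",(130,290))):
    z=np.load(t+n+'.npz');cm=dict(mtx=z['mtx'],world_from_camera=z['world_from_camera'])
    im=np.clip(255*(z['im']/200.)**0.7,0,255).astype(np.uint8);k=6.6
    im=cv2.resize(im[r:r+90,c:c+60],None,fx=k,fy=k,interpolation=cv2.INTER_CUBIC)
    def dr(P,col,cl=True): cv2.polylines(im,[((proj(cm,P)-[c,r]+.5)*k).astype(np.int32)],cl,col,1)
    circ=lambda x,y,z,R:np.stack([x+R*np.cos(a),y+R*np.sin(a),z+0*a],-1)
    X,Y=map(float,sys.argv[6:8])
    for h,R in((.056,.025),(.092,.0115),(.072,.0115)): dr(circ(X,Y,h,R),(255,0,0))
    dr(np.array([[X,Y,.056],[X,Y,.104]]),(255,0,0),False)
    for h in(.002,.064): dr(circ(sx,sy,zf+h,.018),(0,0,255))
    u=np.array([np.cos(np.radians(leg)),np.sin(np.radians(leg))])
    dr(np.array([np.r_[[sx,sy]+u*q,zf+.002] for q in(.0065,.024)]),(0,160,0),False)
    o.append(im)
save(t+'ov',np.hstack(o))
E
python3 ov.py l5 .1355 .527 -.221 -45 .527 -.221
```

```text
scene seat [ 525.6 -224.2] 25.3 4 spring fit [ 0.5248 -0.2225] 178 lat range mid -0.0307 width 0.0342 seat lat -0.0294 per [-0.44 -0.9 ]
side seat [ 526.8 -220.8] 26.2 9 spring fit [ 0.5274 -0.2205] 114 lat range mid 0.5151 width 0.034 seat lat 0.5146 per [1.   0.05]
```

View pics/l5ov.png

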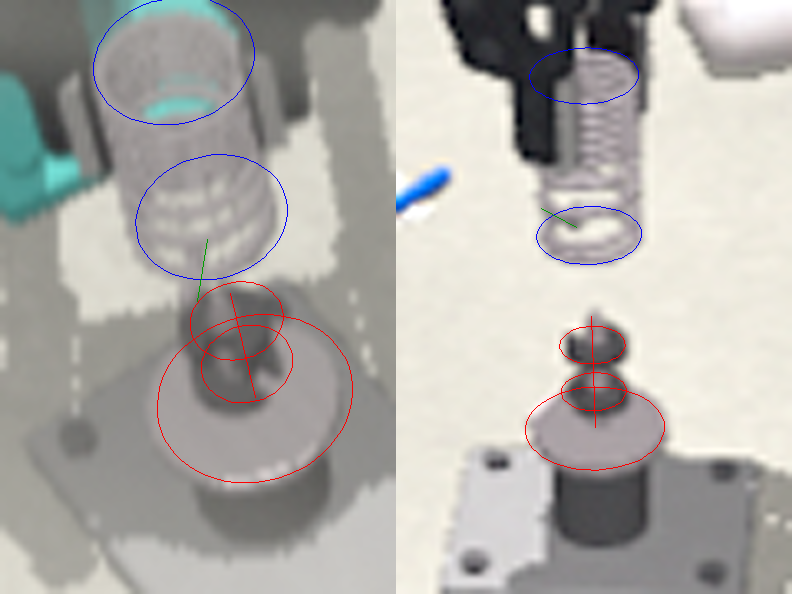

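{"api": "jog_arm", "payload": {"targets": [[0.03,[-0.0005,-0.001,-0.01],0],[0.03,[0,0,-0.01],0],[0.03,[0,0,-0.01],0],[0.03,[0,0,-0.008],0],[0.03,[0,0,0],0]]}}

```text
clock: 7.58
position: [0.5263, -0.2214, 0.1517]
ee_rot: [-0.197, 0.196, 0.679, -0.679]
contact_force: [-0.0, 0.9, -0.8]
width: 0.0341
```

```bash
python3 look.py l6; python3 rel.py l6 .098; python3 ov.py l6 .098 .526 -.221 -45 .527 -.221; python3 - <<'E'
from h import *
from scipy.spatial.transform import Rotation as R
q=manip.get_state()['ee_rot'];print(R.from_quat(np.r_[q[1:],q[0]]).as_matrix().round(3))
E
```

```text
7.575 [ 0.5263 -0.2214  0.1517] [-0.1975  0.1961  0.6793 -0.679 ] [-0.01  0.87 -0.82] [0.004 0.001 0.018] 0.034098519668167716 [-0.52  0.34  1.66 -0.    1.14  1.61]
scene seat [ 526.2 -223.7] 25.6 45 spring fit [ 0.5243 -0.223 ] 163 lat range mid -0.0302 width 0.0335 seat lat -0.0302 per [-0.44 -0.9 ]
side seat [ 526.6 -221.3] 25.9 66 spring fit [ 0.5278 -0.2222] 112 lat range mid 0.515 width 0.0325 seat lat 0.5144 per [1.   0.05]
[[-0.845  0.    -0.535]
 [ 0.535 -0.    -0.845]
 [-0.    -1.     0.   ]]
```

View pics/l6ov.png

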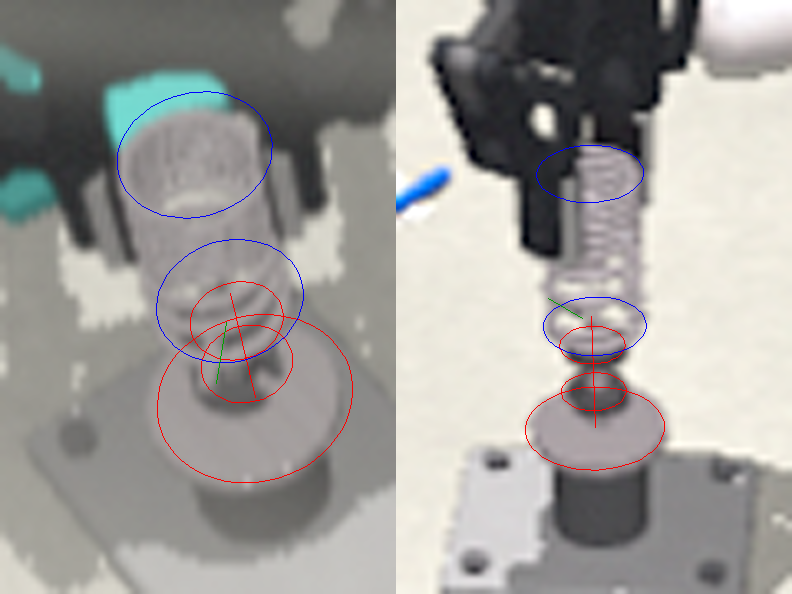

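{"api": "jog_arm", "payload": {"targets": [[0.03,[0,0,-0.003],0],[0.03,[0,0,-0.003],0],[0.03,[0,0,-0.003],0],[0.03,[0,0,-0.001],0],[0.03,[0,0,0],0]]}}

```text
clock: 8.3
position: [0.5268, -0.2217, 0.1426]
ee_rot: [0.197, -0.197, -0.679, 0.679]
contact_force: [0.1, 0.4, -0.9]
width: 0.0338
```

```bash
python3 look.py l7;python3 rel.py l7 .088; python3 ov.py l7 .088 .526 -.221 -45 .527 -.221
```

```text
8.3 [ 0.5268 -0.2217  0.1426] [ 0.1969 -0.1968 -0.6791  0.6792] [ 0.07  0.36 -0.91] [0.008 0.013 0.062] 0.03377989718181149 [-0.52  0.35  1.67 -0.    1.12  1.61]
scene seat [ 526.3 -224.1] 25.5 80 spring fit [ 0.5246 -0.2233] 188 lat range mid -0.0298 width 0.0345 seat lat -0.0298 per [-0.44 -0.9 ]
side seat [ 526.7 -221. ] 26.0 30 spring fit [ 0.5275 -0.2236] 130 lat range mid 0.5152 width 0.0328 seat lat 0.5145 per [1.   0.05]
```

View pics/l7ov.png

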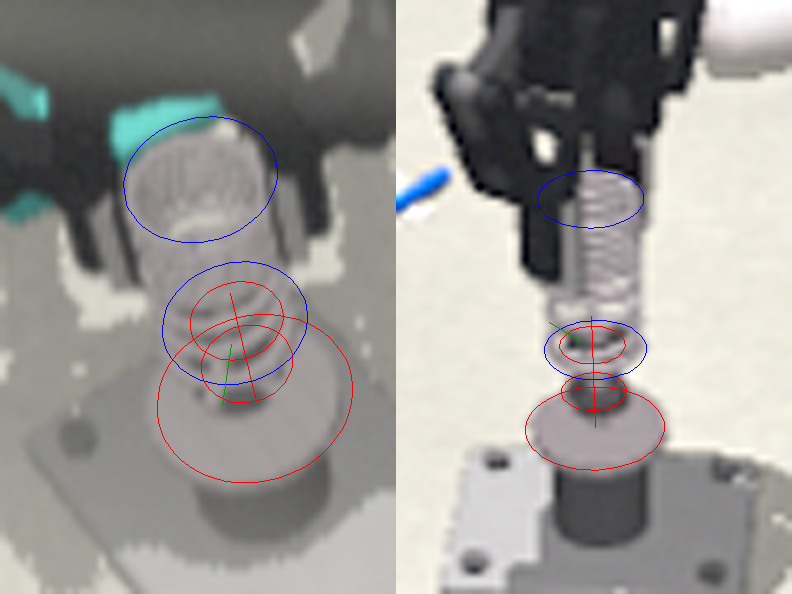

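{"api": "jog_arm", "payload": {"targets": [[0.03,[0,0,-0.003],0],[0.03,[0,0,-0.003],0],[0.03,[0,0,-0.003],0],[0.03,[0,0,-0.0025],0],[0.03,[0,0,0],0]]}}

```text
clock: 9.02
position: [0.5266, -0.2216, 0.1309]
ee_rot: [-0.197, 0.197, 0.679, -0.679]
contact_force: [0.8, 0.4, -1.5]
width: 0.0336
```

```bash
python3 look.py l8;python3 rel.py l8 .077; python3 ov.py l8 .077 .527 -.2215 -45 .527 -.221
```

```text
9.025 [ 0.5266 -0.2216  0.1309] [-0.1971  0.1966  0.6792 -0.6791] [ 0.8   0.38 -1.52] [-0.005  0.01  -0.003] 0.033566827714267396 [-0.52  0.36  1.69 -0.    1.09  1.61]
scene seat [ 526.2 -224.2] 25.1 88 spring fit [ 0.5246 -0.2227] 189 lat range mid -0.0303 width 0.034 seat lat -0.0297 per [-0.44 -0.9 ]
side seat [ 526.  -220.9] 25.8 33 spring fit [ 0.5277 -0.2245] 132 lat range mid 0.5154 width 0.0327 seat lat 0.5138 per [1.   0.05]
```

View pics/l8ov.png

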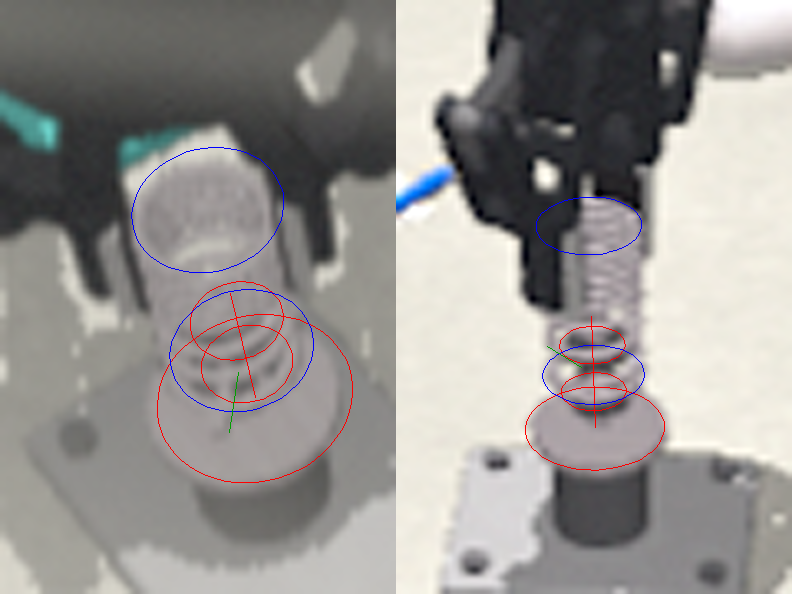

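{"api": "jog_arm", "payload": {"targets": [[0.03,[0,0,0],0.1],[0.03,[0,0,0],0.15],[0.03,[0,0,0],0.15],[0.03,[0,0,0],0.15],[0.03,[0,0,0],0.15],[0.03,[0,0,0],0.15],[0.03,[0,0,0],0.15],[0.03,[0,0,0],0.15],[0.03,[0,0,0],0.107],[0.03,[0,0,0],0]]}}

```text
clock: 10.38
position: [0.5269, -0.2218, 0.1313]
ee_rot: [-0.24, 0.24, -0.665, 0.665]
contact_force: [-0.4, 0.3, -1.2]
width: 0.0338
```

```bash
python3 look.py l9;python3 rel.py l9 .077; python3 ov.py l9 .077 .527 -.2215 27 .527 -.221; python3 - <<'E'
from h import *
from scipy.spatial.transform import Rotation as R
q=manip.get_state()['ee_rot'];m=R.from_quat(np.r_[q[1:],q[0]]).as_matrix();print(np.degrees(np.arctan2(m[1,2],m[0,2])))
E
```

```text
10.375 [ 0.5269 -0.2218  0.1313] [-0.2397  0.2395 -0.6651  0.6654] [-0.43  0.33 -1.18] [ 0.025 -0.008  0.01 ] 0.033820721939618874 [-0.52  0.36  1.69 -0.    1.09  0.36]
scene seat [ 526.  -224.2] 25.0 45 spring fit [ 0.5253 -0.2253] 128 lat range mid -0.0296 width 0.0334 seat lat -0.0297 per [-0.44 -0.9 ]
side seat [ 526.4 -220.6] 26.2 32 spring fit [ 0.5284 -0.2258] 135 lat range mid 0.5167 width 0.0353 seat lat 0.5142 per [1.   0.05]
-50.39768910784664
```

View pics/l9ov.png

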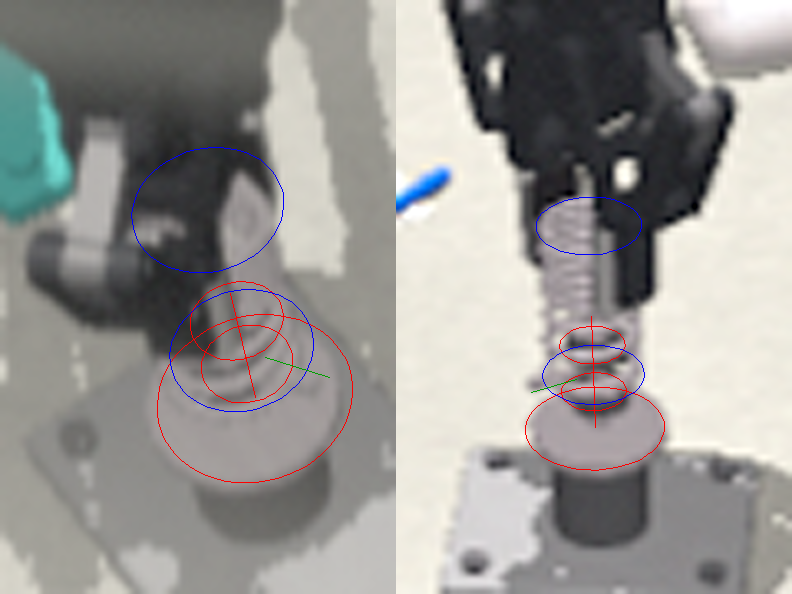

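{"api": "jog_arm", "payload": {"targets": [[0.03,[0,0,-0.003],0],[0.03,[0,0,-0.003],0],[0.03,[0,0,-0.003],0],[0.03,[0,0,-0.002],0],[0.03,[0,0,0],0]]}}

```text
clock: 11.1
position: [0.5265, -0.2216, 0.1198]
ee_rot: [0.24, -0.24, 0.665, -0.665]
contact_force: [-1.0, 1.9, -1.5]
width: 0.0342
```

```bash
python3 look.py l10; python3 ov.py l10 .0665 .527 -.2215 27 .527 -.221
```

```text
11.1 [ 0.5265 -0.2216  0.1198] [ 0.2398 -0.2402  0.6654 -0.6649] [-0.95  1.86 -1.5 ] [ 0.108  0.025 -0.004] 0.03423567223678653 [-0.52  0.37  1.71  0.    1.07  0.36]
```

View pics/l10ov.png

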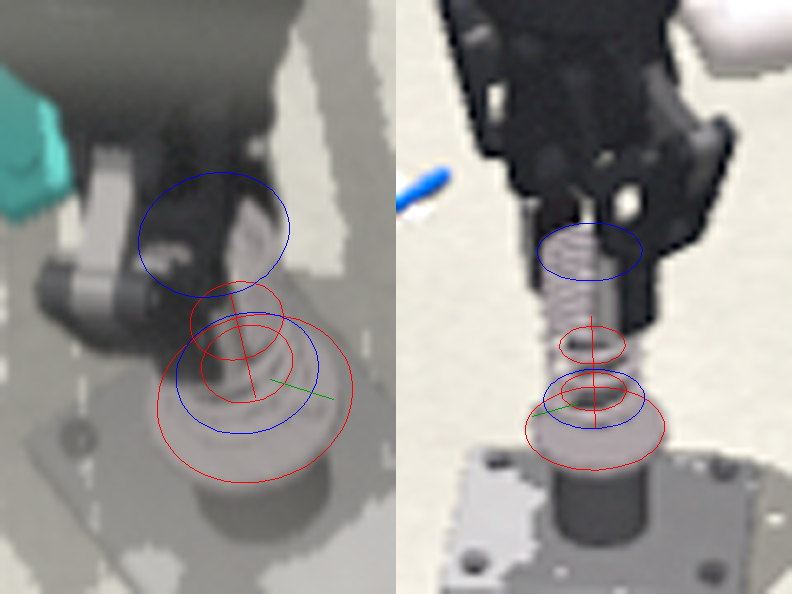

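{"api": "jog_arm", "payload": {"targets": [[0.03,[-0.0003,0.0005,0],0.04],[0.03,[0,0,-0.003],0],[0.03,[0,0,-0.003],0],[0.03,[0,0,-0.003],0],[0.03,[0,0,0],0]]}}

```text
clock: 11.82
position: [0.5265, -0.2213, 0.111]
ee_rot: [0.253, -0.253, 0.66, -0.66]
contact_force: [-0.2, -0.1, -1.7]
width: 0.0337
```

{"api": "jog_arm", "payload": {"targets": [[0.03,[0,0,-0.002],0],[0.03,[0,0,-0.001],0],[0.03,[0,0,0],0],[0.03,[0,0,0],0]]}}

```text
clock: 12.32
position: [0.5266, -0.2213, 0.1084]
ee_rot: [-0.253, 0.253, -0.66, 0.66]
contact_force: [-0.6, 0.3, 2.8]
width: 0.0341
```

```bash
python3 look.py l11; python3 ov.py l11 .056 .527 -.2215 27 .527 -.221
```

```text
12.325 [ 0.5266 -0.2213  0.1084] [-0.2534  0.2532 -0.66    0.6603] [-0.65  0.32  2.78] [ 0.121  0.182 -0.003] 0.03408150259474952 [-0.52  0.38  1.72 -0.    1.04  0.32]
```

View pics/l11ov.png

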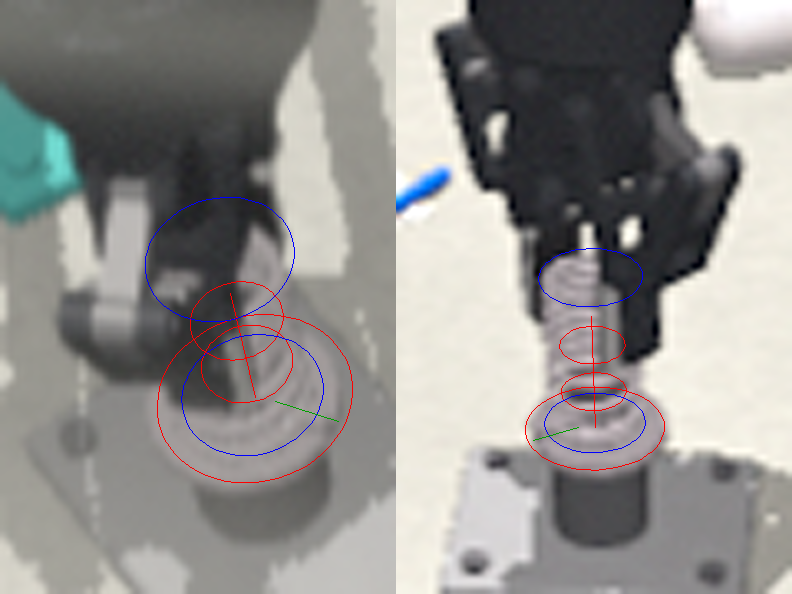

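{"api": "jog_arm", "payload": {"targets": [[0.03,[0,0,0.001],0],[0.045,[0,0,0],0],[0.06,[0,0,0],0],[0.065,[0,0,0],0],[0.065,[0,0,0],0]]}}

```text
clock: 13.05
position: [0.5264, -0.2212, 0.109]
ee_rot: [0.253, -0.253, 0.66, -0.66]
contact_force: [0.3, -0.2, -0.5]
width: 0.0648
```

```bash
python3 look.py l12; python3 - <<'E'
from h import *
cm=camera_model('wrist');im,d=get_image('wrist');np.savez('w12',im=im,d=d,**cm)
save('w12c',cv2.resize(im[240:480,180:460],None,fx=2.5,fy=2.5,interpolation=cv2.INTER_CUBIC))
E
```

```text
13.05 [ 0.5264 -0.2212  0.109 ] [ 0.2533 -0.2534  0.6602 -0.6601] [ 0.31 -0.18 -0.48] [ 0.027 -0.037 -0.02 ] 0.06480665605517286 [-0.52  0.38  1.72 -0.    1.04  0.32]
```

View pics/w12c.png

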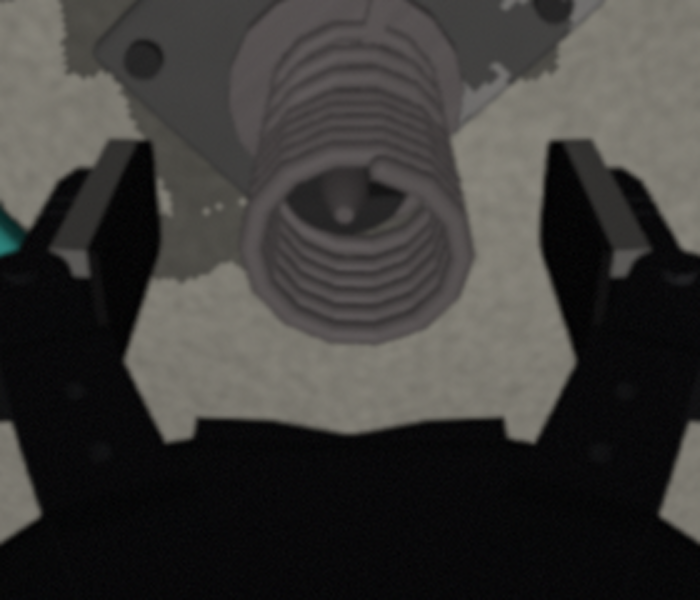

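View pics/l12.png

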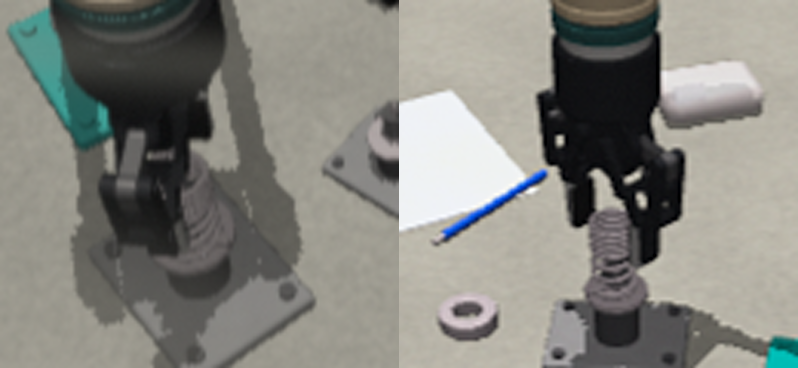

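{"api": "jog_arm", "payload": {"targets": [[0.065,[0,0,0.02],0],[0.065,[0,0,0.03],0],[0.065,[0,0,0.03],0],[0.065,[0,0,0.03],0],[0.065,[-0.03,-0.04,0.02],0],[0.065,[-0.04,-0.04,0],0],[0.065,[-0.04,-0.04,0],0],[0.065,[0,0,0],0]]}}

```text
clock: 14.2
position: [0.414, -0.3437, 0.2393]
ee_rot: [-0.251, 0.252, -0.661, 0.661]
contact_force: [-0.2, 0.7, -0.3]
width: 0.065
```

```bash
python3 look.py l13; python3 rel.py l13 .056; python3 ov.py l13 .056 .527 -.2215 29 .527 -.221; python3 - <<'E'
from h import *
for n in("scene","side"):
    z=np.load('l13'+n+'.npz');cm=dict(mtx=z['mtx'],world_from_camera=z['world_from_camera']);P=cloud(cm,z['d']).reshape(-1,3)
    Q=P[np.hypot(P[:,0]-.5265,P[:,1]+.222)<.022]
    print(n,'spring top z',np.percentile(Q[:,2],[95,99,100]).round(4),'table',np.median(P[(np.abs(P[:,0]-.5265)<.1)&(np.abs(P[:,1]+.222)<.1)&(P[:,2]<.006),2]).round(4),'base',np.median(P[(np.abs(P[:,0]-.5265)<.05)&(np.abs(P[:,1]+.222)<.04)&(P[:,2]<.018)&(P[:,2]>.006),2]).round(4))
cm=camera_model('wrist');im,d=get_image('wrist');save('w13',im)
E
```

```text
14.2 [ 0.414  -0.3437  0.2393] [-0.2512  0.252  -0.6605  0.6611] [-0.19  0.68 -0.25] [ 0.006 -0.006 -0.046] 0.06503274551265402 [-0.82  0.23  1.6  -0.    1.32  0.02]
scene seat [ 526.  -223.9] 25.3 137 spring fit [ 0.525  -0.2242] 150 lat range mid -0.0291 width 0.0345 seat lat -0.0299 per [-0.44 -0.9 ]
side seat [ 527.  -220.4] 25.7 97 spring fit [ 0.5273 -0.2256] 140 lat range mid 0.5158 width 0.0388 seat lat 0.5148 per [1.   0.05]
scene spring top z [0.1157 0.1176 0.1204] table -0.0015 base 0.0107
side spring top z [0.1181 0.1203 0.1235] table 0.0022 base 0.0142
```

View pics/l13ov.png

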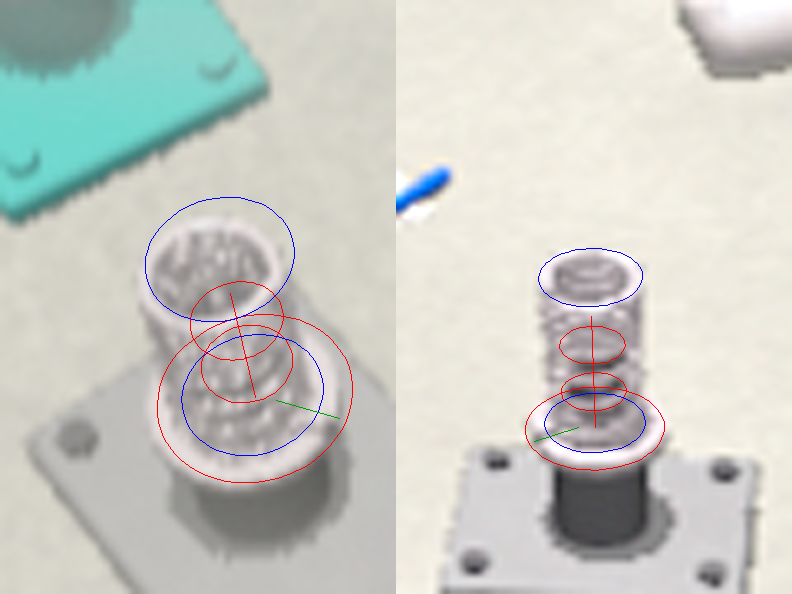

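View pics/w13.png

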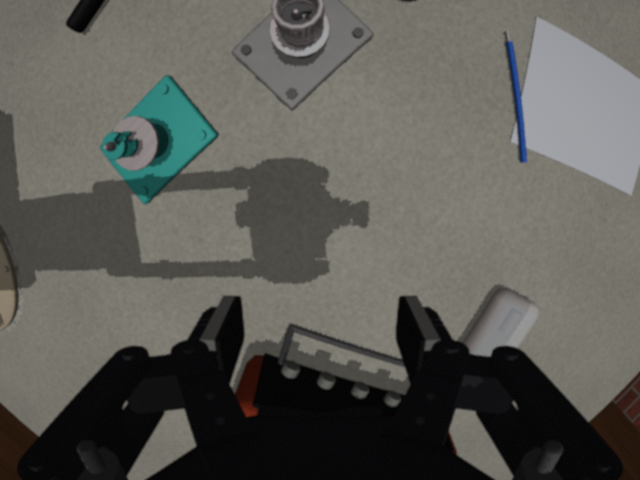

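The spring sits upright on the seat, with its top at about 0.120 m. That equals seat height plus 64 mm, so it is fully home. The gripper is clear.

```bash
python3 - <<'E'
from h import *
for n in("scene","side"):
    a=np.load(n+'0.npz')['im'];im,_=get_image(n)
    for k in("setring","driver"):
        print(n,k,[ (np.round(q['position'],1),q['score']) for q in spot_in(k,n)[:1]])
a=np.load('scene0.npz')['im'].astype(int);im,_=get_image('scene')
for nm,(r0,r1,c0,c1) in dict(ring=(380,412,260,295),driver=(225,270,283,333)).items(): print(nm,np.abs(im[r0:r1,c0:c1].astype(int)-a[r0:r1,c0:c1]).mean().round(2))
print(sign_off())
E
```

```text
scene setring [(array([273.9, 392.6]), 0.94)]
scene driver [(array([299.6, 241.4]), 0.8)]
side setring [(array([272.2, 202.5]), 0.78)]
side driver [(array([314. , 196.2]), 0.74)]
ring 4.55
driver 4.07
the job is handed in; nothing more can be done
None
```

The spring is home on the round seat of the large grey stand, and I handed the job in at about 14.5 s. The turquoise stand and the small grey one were left alone.

**Insertion:** I gripped the spring by its close-wound top at 40 N. I turned the leg to about -45° for the upper slot, then about +72° more for the lower one. It passed both collars without snagging, with at most about 2 N sideways. The axial press on reaching the seat was about 4 N.

**Last checks:**
- **Seating:** the spring stands upright and concentric with the rod within about 1 mm. Its top is at about 0.120 m by depth, where 0.120 m means fully home; the two cameras read 0.118–0.1205 and 0.120–0.1235.
- **Clearance:** the gripper is open and well clear of everything.
- **Setting ring and screwdriver:** the fingers never went near either. Their scene-picture regions differ little from the start (mean about 4–5 grey levels), and the detector finds the ring where it was.
- **Disagreement:** the detector's side-view "driver" hit at (314,196) lies on the stand, so I take it as a false detection. The side camera therefore did not confirm the screwdriver.
- **Calibration:** the cameras disagreed by 2–3 mm in absolute position, so I aligned the spring to the rod by comparing both within the same picture.

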